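Set a light bench timer with a stiff knob and start it

ROBOT

A 6-joint arm with a two-finger parallel gripper is mounted at the origin on the work surface. World frame = base frame: x ahead of the robot, y to its left, z up, the work surface at z = 0. Lengths are in m, angles in rad, forces in N, time in s.
With the tool pointing down it reaches from about 0.3 to 0.875 m from the base axis. Payload 6.4 kg.
Tool frame: the origin (TCP) lies between the finger pads; the fingertips stand 11 mm ahead of it and the grasp point (between the pads) lies 8 mm behind it (ctrl.tcp_to_tips is the y of the fingertips in the tool frame, in m); y points along the fingers, x is the direction in which the jaws open and shut, and the axes are right-handed (so a half turn about y gives the same grasp; the last joint's range is limited). The gripper opens to 85 mm and grips with 20 to 120 N. Pads are 22 mm wide; open, the fingers measure 114 mm over their backs; the gripper's body (76 mm by 85 mm) begins 54 mm behind the grasp point. The pads swing forward as they close: fully open they stand 13 mm farther back than shut.
Start: joints at [-1.346, 0.181, 1.607, -0, 1.354, -0.206], TCP at [0.24, -0.522, 0.242] pointing down, gripper open.
Joint ranges: [-2.99, 2.99], [-0.89, 2.07], [0.3, 2.58], [-1.14, 4.28], [0, 2.63], [-3.12, 3.12]. Speed limits (rad/s): [2.57, 2.57, 3.01, 3.14, 3.14, 3.14].

INTERFACE

Orientations are given as a unit quaternion [w, x, y, z].
In Python, from bench import ctrl gives the robot as it stands.
- The arm moves only by the tool apply_moves, never from a script. Its argument "plan" is text: rows parted by semicolons, each of 7 numbers parted by spaces: the shift along the tool's x, y, z each as a share of 0.05 m, from -1 to 1, then the turn, a rotation vector about the tool's x, y, z each as a share of 0.12 rad, from -1 to 1, then the opening, from 0 (shut) to 1 (fully open). In form: dx dy dz wx wy wz claw; .... A call has exactly 5 rows; each row shifts and turns the commanded pose from where the row before left it, along the tool's axes as they then stand; what a row does not reach is not made up. A row lasts 1/10 s, in which the tool goes at most 50 mm and 8.59 degrees, less where a joint would pass 70% of its speed; a pose out of reach is approached as far as the arm can. A call with a number of a shift or a turn outside -1 to 1 is refused whole. A call with a gripper value outside its range is refused whole. The fingers move at their own pace and stop on an object; the grip force is fixed at half the most. Time passes only in rows, so rows that do not move let the fingers close, or fill a call up. It gives the time, the measured TCP pose, the force and the opening at its end, in the units of the state.
- ctrl.get_obs(): the state, without advancing time (a new reading comes with each control period).
- ctrl.camera(name): name is "side" or "top" or "wrist"; returns the picture (384x512x3 uint8, red, green, blue); there is no depth.
- ctrl.get_calibration(name): a dict with "intrinsics" (3x3 intrinsics, pixels), "R" (3x3) and "t" (3): a world point X has camera coordinates R X + t. Camera axes: x right, y down, z forward; pixel columns grow to the right and rows downward; lengths in m; the calibration is good to about 2 mm. A picture is of the moment at which its call begins: read the wrist's pose just before it. get_calibration takes no time and is no camera call; for the wrist camera it gives the pose at the moment of the call.
- ctrl.hand_in(): hands the job in, once; it reports no verdict.
Trained networks look in the newest picture that a camera, given by its name, has taken for a name from the list of things; names that differ only in an ending like _2 or _b are one class to them, and where a whole thing is asked for, a point or a joint stands for the part that bears it (a point fixed in the world has none). Each returns a list of dicts, best first, with "score" (0 to 1); they miss things now and then, are a little off and sometimes report something else, mostly with a low value. They report only what shows in the picture. A call takes as long as a camera call. They do not tell look-alikes from the thing itself.
- ctrl.recognise(camera, target): "point" ([x, y, z] in m, in world coordinates, good to about 4 mm: the middle of the surface that is visible of it).
The state is a dict: "time_s": time; "q": joint angles; "dq": joint speeds; "joint_efforts": joint torques, N m; "eef_pos": TCP position; "eef_rot": TCP orientation; "wrist_force": force on the tool from outside, world axes, zero at the start; "torque": the same for the moment, N m; "opening": opening from 0.0 (shut) to 1.0 (fully open).
Only numpy, scipy, OpenCV 4.12 (cv2) and the standard library are available. Lean on these libraries where they do the work, as an engineer would, in place of code of your own. Each camera call takes 0.05 s, during which the arm holds its last target.

TASK

Set the small free-standing timer on the lab bench mat: take its knob, press down on it so that the light case stays put, and turn it clockwise until the knob's white pointer line stands at the one long mark on the case's left; press firmly, but no harder than about 25 N. Then let go of the knob, push the round start key on top of the case all the way in and release it. The timer must not spin, slide or lift while you work on it, and everything else stays where it is.

Things in the scene. Friction and masses are not known exactly. Their poses are not given: they have to be found in the camera images.
- timer: white case on a black base, 90 (x) x 150 (y) x 48 mm high, loose on four small feet, 0.3 to 0.5 kg in all. Origin: centre of its underside; z up, x from its front to its back, y along its length. The knob is on the +y half of its top, the start key on the -y half. Turning the knob without pressing spins the whole case; a push of 12 to 22 N down on the knob holds it still
- dial_axis (a point): point of the case's top face (48 mm above the mat) on the knob's vertical axis. The black knob above it: a round skirt 60 mm across, 7 mm thick, with an upright bar grip on it, 46 long, 14 thick, 32 mm tall, to be gripped across its thickness. Untouched, the skirt's upper face is 12 to 21 mm and the bar's top 44 to 53 mm above this point (loose fit: the height differs each time)
- dial (a joint): the knob's angle relative to the case, rad, clockwise from above, 0 to 2.6; stays where it is left; takes about 0.35 N m to turn. At 0 the bar lies along the case's x with the white pointer line at the -x (front) end; at 1.571, the value wanted, the pointer is at the case's +y side, at the long mark. The other marks are short
- long_mark (a point): the long black mark on the case's top face, 36 mm from the knob's axis towards +y; it runs on down the case's +y end face. About pushing the knob: it first slides down by 0 to 9 mm of loose play (dragging at about 2 N, amount not reported), then bears on a stiff spring of about 15 N per mm with 3 mm of travel, so the push must be felt, not measured out
- key (a joint): travel of the start key, m: 0 out, 0.005 fully in; it springs back; about 5 N pushes it fully in
- key_top (a point): centre of the top of the start key, a plain round grey push key 22 mm across, 9 mm proud of the case's top, 80 mm from the knob's axis towards the case's -y end
- timer_end (a point): centre of the case's +y end face, 30 mm above the mat
- timer_end2 (a point): centre of the case's -y end face, 30 mm above the mat
- mat: the flat dark bench mat that the timer stands on, 360 (x) x 480 (y) x 3 mm, fixed to the bench. Origin: centre of its underside
- dish: closed clear Petri dish, 92 mm across, 17 mm high; a bystander, to be left alone. Origin: centre of its underside
- slidebox: slide box, 85 x 102 x 35 mm; a bystander, to be left alone. Origin: centre of its underside
- dropper: amber dropper bottle, 34 mm across, 85 mm high; a bystander, to be left alone. Origin: centre of its underside
- beaker: small glass beaker, 68 mm across, 80 mm high; a bystander, to be left alone. Origin: centre of its underside
- rock: dark mineral sample, 84 mm across, 52 mm high; a bystander, to be left alone. Origin: centre of its underside
Not all that is in view belongs to the job. Leave any green look-alike of the timer alone.

How it is judged:
On the way, in this order (a step that is already met when the one before it is completed fails the run):
1. the knob's pointer is turned to the long mark (value of joint dial between 1.451 and 1.691 rad), for 0.2 s.
2. with the pointer at the mark, the start key is pushed fully in (all of step 1 and value of joint key above 0.004 m), for 0.05 s.
At the end, for the whole second after the job is handed in: the knob stands within 0.12 rad of 1.571 (pointer at the long mark), the start key has been pushed at least 4 mm in after that and is out again, and the timer stands upright and still on the mat with both ends within 15 mm of where they were (all of step 1 and value of joint key below 0.001 m and distance of each of timer_end, timer_end2 from where it was at the start of the episode below 0.015 m and angle between timer's own z axis and vertical below 0.05 rad and linear speed of timer below 0.01 m/s and angular speed of timer below 0.05 rad/s); the robot touches nothing.
It fails at once if the timer spins, slides or is lifted: either end of its case is more than 15 mm from where it started (distance of any of timer_end, timer_end2 from where it was at the start of the episode above 0.015 m).
It fails at once if the timer is pressed against the mat with more than 33 N, its own weight of 3 to 5 N included (contact force between timer and mat above 33 N).
It fails at once if a bystander is moved by more than 20 mm (distance of any of dish, slidebox, dropper, beaker, rock from where it was at the start of the episode above 0.02 m).
It also fails if it takes over 61 s, if anything falls off the work surface, if the arm or the gripper's body presses on something with over 40 N, if the wrist force passes 120 N, or if a joint passes its speed limit or range.

## Working session

There is one attempt and no reset: what is moved stays moved. The work goes in short steps, Python scripts to look and compute and a tool call to move; the robot and the scene stay as the last step left them, time stands still between calls to the robot, and variables do not carry over. Pictures are saved under pics/ and viewed, and the job is handed in when it is done.

Besides the shell and the picture viewer there is one more tool, called after ">>>" as name(argument=value, ...) on one line, values as JSON. apply_moves: Moves the arm, as the interface text tells. Shift numbers are shares of 0.05 m and turn numbers shares of 0.12 rad, none past 1 either way. Its arguments: {"type":"object","properties":{"plan":{"type":"string"}},"required":["plan"]}

```bash
ls; mkdir -p pics; python3 - <<'E'
from bench import ctrl
import cv2
o=ctrl.get_obs(); print(o); print(ctrl.tcp_to_tips)
for n in ['top','side','wrist']:
    im=ctrl.camera(n); cv2.imwrite(f'pics/{n}0.png',im[:,:,::-1])
    c=ctrl.get_calibration(n); print(n,c)
    if n!='wrist':
        for t in ['timer','dial_axis','key_top','long_mark','timer_end','timer_end2']:
            print(n,t,[(r['score'],[round(float(v),4) for v in r['point']]) for r in ctrl.recognise(n,t)])
E
```

```text
pics
{'time_s': 0.0, 'q': array([-1.34633307e+00,  1.81531603e-01,  1.60799208e+00,  2.11022632e-05,
        1.35381226e+00, -2.06307967e-01]), 'dq': array([ 0.00029019, -0.00054334, -0.00109397, -0.00131482, -0.00056217,
       -0.00117823]), 'joint_efforts': array([-1.77790273e-03, -4.44879842e+01, -3.51341665e+01, -3.63814679e-04,
        8.93039221e-03,  3.28997851e-05]), 'eef_pos': array([ 0.24000139, -0.5219367 ,  0.24139715]), 'eef_rot': array([ 0.59574505, -0.59487096,  0.38202082, -0.38115151]), 'wrist_force': array([ 0.31966672, -0.33046915, -0.17694088]), 'torque': array([0.01727139, 0.03641695, 0.02431133]), 'opening': 0.9964910612506658}
0.011
top {'intrinsics': array([[371.439377  ,   0.        , 258.56142081],
       [  0.        , 371.439377  , 188.25516715],
       [  0.        ,   0.        ,   1.        ]]), 'R': array([[-0.00439244, -0.99953436, -0.03019553],
       [-0.99916045,  0.00561675, -0.04058148],
       [ 0.04073219,  0.02999192, -0.99871987]]), 't': array([-0.06802652,  0.46832114,  1.12357367])}
top timer [(0.86, [0.472, -0.462, 0.0506]), (0.78, [0.511
[... 1718 characters left out ...]
 [0.4718, -0.0397, 0.0521]), (0.83, [0.5102, 0.2954, 0.0495]), (0.76, [0.4692, -0.4286, 0.044]), (0.69, [0.254, -0.2432, 0.0466])]
side timer_end2 [(0.85, [0.4718, -0.0397, 0.0521]), (0.83, [0.5102, 0.2954, 0.0495]), (0.76, [0.4692, -0.4286, 0.044]), (0.69, [0.254, -0.2432, 0.0466])]
wrist {'intrinsics': array([[273.19273358,   0.        , 254.2553828 ],
       [  0.        , 273.19273358, 190.7913403 ],
       [  0.        ,   0.        ,   1.        ]]), 'R': array([[ 4.17769179e-01, -9.08553121e-01, -3.74108238e-04],
       [-8.67739609e-01, -3.99124347e-01,  2.96188669e-01],
       [-2.69252455e-01, -1.23413868e-01, -9.55129380e-01]]), 't': array([-0.57537878, -0.03888406,  0.37935058])}
```

View pics/top0.png

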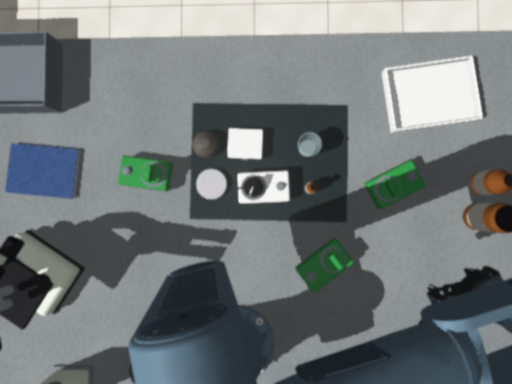

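View pics/side0.png

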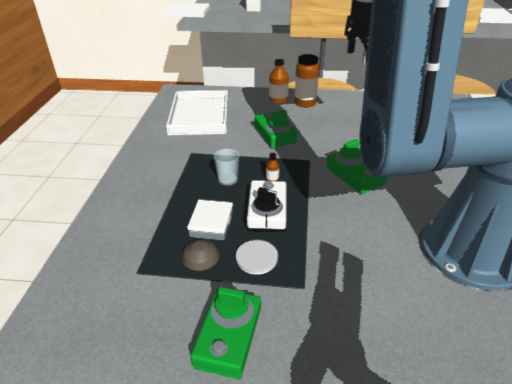

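Candidates in the top picture are the white timer on the mat at (263,187) and green look-alikes at (146,172), (325,263) and (395,184). I choose the white one. Neighbours are the dish at (211,184), the dropper at (311,187), the box at (245,143), the beaker at (308,144) and the rock at (206,144). Next is a close crop to check.

```bash
python3 - <<'E'
import cv2
a=cv2.imread('pics/top0.png')[160:215,190:330]; a=cv2.resize(a,None,fx=5,fy=5,interpolation=cv2.INTER_CUBIC); cv2.imwrite('pics/topc.png',a)
a=cv2.imread('pics/side0.png')[150:245,230:310]; a=cv2.resize(a,None,fx=6,fy=6,interpolation=cv2.INTER_CUBIC); cv2.imwrite('pics/sidec.png',a)
E
```

```text
(no output)
```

View pics/topc.png

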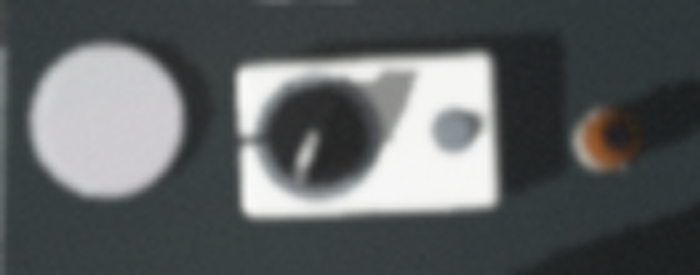

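View pics/sidec.png

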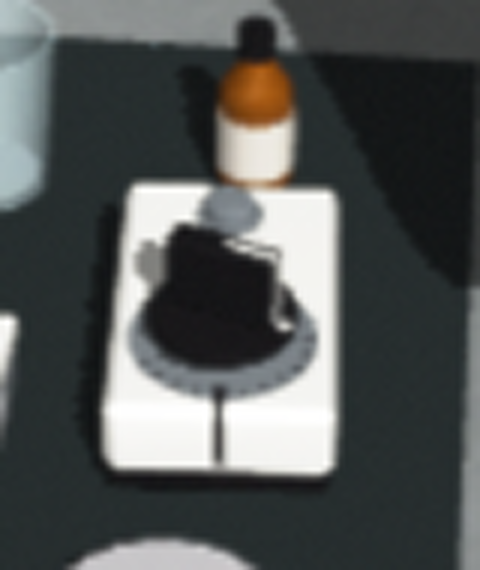

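```bash
cat > h.py <<'E'
import numpy as np, cv2
from bench import ctrl
from scipy.spatial.transform import Rotation as Rn
def pose():
    o=ctrl.get_obs(); q=o['eef_rot']; return o, np.array(o['eef_pos']), Rn.from_quat(np.r_[q[1:],q[0]]).as_matrix()
def bp(c,uv,z):
    uv=np.atleast_2d(uv).astype(float); K=c['intrinsics'];R=np.array(c['R']);t=np.array(c['t'])
    d=np.c_[uv,np.ones(len(uv))]@np.linalg.inv(K).T@R; C=-R.T@t
    return C+d*((z-C[2])/d[:,2])[:,None]
def pj(c,X):
    p=np.atleast_2d(X)@np.array(c['R']).T+c['t']; p=p@c['intrinsics'].T; return p[:,:2]/p[:,2:]
E
python3 - <<'E'
from h import *
o,p,R=pose(); print(R.round(3))
im=cv2.imread('pics/top0.png'); g=im.min(2); m=np.zeros_like(g); m[165:210,230:297]=(g[165:210,230:297]>130)
n,l,s,_=cv2.connectedComponentsWithStats(m); k=1+s[1:,4].argmax()
pts=np.argwhere(l==k)[:,::-1]; r=cv2.minAreaRect(cv2.convexHull(pts.astype(np.float32))); b=cv2.boxPoints(r); print(r,b)
c=ctrl.get_calibration('top'); X=bp(c,b,0.051); print(X.round(4)); ctr=X.mean(0); print(ctr)
print([np.linalg.norm(X[i]-X[i-1]) for i in range(4)])
e=X[1]-X[0]; print(np.degrees(np.arctan2(e[1],e[0])))
E
```

```text
[[ 0.418  0.     0.909]
 [-0.909 -0.     0.418]
 [ 0.    -1.    -0.   ]]
((262.87835693359375, 186.82371520996094), (31.512916564941406, 51.537696838378906), 87.39744567871094) [[236.42062 172.25362]
 [287.90518 169.9134 ]
 [289.3361  201.39381]
 [237.85153 203.73402]]
[[ 0.5137 -0.0067  0.051 ]
 [ 0.5196 -0.158   0.051 ]
 [ 0.4273 -0.1614  0.051 ]
 [ 0.4211 -0.0107  0.051 ]]
[ 0.47044689 -0.08417964  0.051     ]
[np.float64(0.09269096179241008), np.float64(0.1514181255037763), np.float64(0.09232660840431206), np.float64(0.15087980869689246)]
-87.79291774748837
```

>>> apply_moves(plan="-0.44 0 0.54 0 0 0 1;-0.44 0 0.54 0 0 0 1;-0.44 0 0.54 0 0 0 1;-0.44 0 0.54 0 0 0 1;-0.44 0 0.54 0 0 0 1")

```text
time_s: 1.25
eef_pos: [0.3173, -0.3649, 0.2424]
eef_rot: [-0.595, 0.595, -0.382, 0.382]
wrist_force: [0.5, -0.6, -0.2]
opening: 1.002
```

>>> apply_moves(plan="-0.44 0 0.54 0 0 0 1;-0.44 0 0.54 0 0 0 1;-0.44 0 0.54 0 0 0 1;-0.44 0 0.54 0 0 0 1;-0.44 0 0.54 0 0 0 1")

```text
time_s: 1.75
eef_pos: [0.3941, -0.2086, 0.2425]
eef_rot: [-0.595, 0.595, -0.381, 0.382]
wrist_force: [0.4, 0.2, -0.3]
opening: 0.999
```

>>> apply_moves(plan="-0.44 0 0.54 0 0 0 1;-0.44 0 0.54 0 0 0 1;-0.44 0 0.54 0 0 0 1;-0.44 0 0.54 0 0 0 1;-0.44 0 0.54 0 0 0 1")

```text
time_s: 2.25
eef_pos: [0.4709, -0.0521, 0.2426]
eef_rot: [0.595, -0.595, 0.381, -0.382]
wrist_force: [-0.1, -0.3, -0.3]
opening: 0.998
```

>>> apply_moves(plan="0 0 0 0 -1 0 0.6;0 0 0 0 -1 0 0.6;0 0 0 0 -1 0 0.6;0 0 0 0 -1 0 0.6;0 0 0 0 -1 0 0.6")

```text
time_s: 2.75
eef_pos: [0.4704, -0.0534, 0.2424]
eef_rot: [-0.682, 0.682, -0.187, 0.187]
wrist_force: [0.3, 0.4, -0.2]
opening: 0.596
```

>>> apply_moves(plan="0 0 0 0 -1 0 0.6;0 0 0 0 -1 0 0.6;0 0 0 0 -1 0 0.6;0 0 0 0 -1 0 0.6;0 0 0 0 -1 0 0.6")

```text
time_s: 3.25
eef_pos: [0.4704, -0.0535, 0.2424]
eef_rot: [-0.707, 0.707, 0.023, -0.023]
wrist_force: [0.1, -0.1, 0.9]
opening: 0.6
```

>>> apply_moves(plan="0 0 0 0 -1 0 0.6;0 0 0 0 -1 0 0.6;0 0 0 0 -1 0 0.6;0 0 0 0 -1 0 0.6;0 0 0 0 -1 0 0.6")

```text
time_s: 3.75
eef_pos: [0.4704, -0.0535, 0.2424]
eef_rot: [-0.668, 0.668, 0.231, -0.231]
wrist_force: [-0.4, -0.2, -0.2]
opening: 0.602
```

>>> apply_moves(plan="0 0 0 0 -1 0 0.6;0 0 0 0 -1 0 0.6;0 0 0 0 -1 0 0.6;0 0 0 0 -1 0 0.6;0 0 0 0 -0.4 0 0.6")

```text
time_s: 4.25
eef_pos: [0.4704, -0.0535, 0.2424]
eef_rot: [-0.585, 0.585, 0.397, -0.397]
wrist_force: [0.3, 0.2, 0.4]
opening: 0.602
```

```bash
python3 - <<'E'
from h import *
o,p,R=pose(); print(p,R.round(3),o['q'],o['opening'],o['wrist_force'])
for n in ['wrist','top']:
    im=ctrl.camera(n); cv2.imwrite(f'pics/{n}1.png',im[:,:,::-1])
c=ctrl.get_calibration('wrist'); print(-c['R'].T@c['t'])
for t in ['timer','key_top','long_mark','dial_axis']: print(t,[(r['score'],np.round(r['point'],4)) for r in ctrl.recognise('wrist',t)])
E
```

```text
[ 0.47035554 -0.05350655  0.24242795] [[ 0.37   0.    -0.929]
 [ 0.929 -0.     0.37 ]
 [-0.    -1.    -0.   ]] [-3.64749608e-01 -5.25095160e-02  1.85356585e+00 -1.15562638e-05
  1.34024111e+00 -1.55680533e+00] 0.6022932962801295 [0.25988631 0.15166606 0.38203466]
[ 0.39952672 -0.02585294  0.37369465]
timer [(0.86, array([ 0.4756, -0.4072,  0.0415])), (0.71, array([ 0.261 , -0.231 ,  0.0456])), (0.67, array([0.4975, 0.2157, 0.0511])), (0.56, array([ 0.4648, -0.0794,  0.054 ]))]
key_top [(0.63, array([ 0.4751, -0.1321,  0.0612])), (0.59, array([ 0.468 , -0.08  ,  0.0554])), (0.48, array([ 0.2171, -0.2199,  0.0589])), (0.18, array([0.5897, 0.0831, 0.0445]))]
long_mark [(0.96, array([ 0.4705, -0.4053,  0.0444])), (0.92, array([ 0.4634, -0.0796,  0.049 ])), (0.77, array([0.4992, 0.2089, 0.0461])), (0.61, array([ 0.2583, -0.2333,  0.0498])), (0.18, array([ 0.4686, -0.0529,  0.067 ]))]
dial_axis [(0.9, array([ 0.4667, -0.4121,  0.0389])), (0.83, array([ 0.2606, -0.2338,  0.0497])), (0.77, array([0.4978, 0.2079, 0.0504])), (0.56, array([ 0.4659, -0.0794,  0.053 ]))]
```

View pics/wrist1.png

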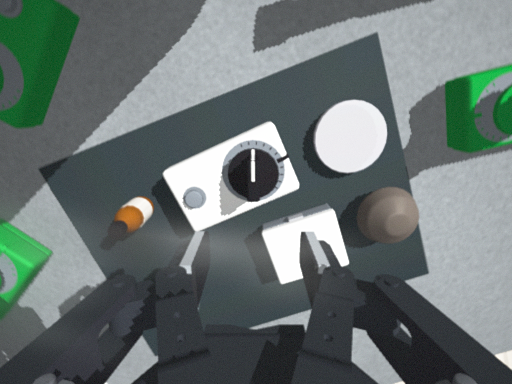

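```bash
python3 - <<'E'
import cv2
a=cv2.imread('pics/wrist1.png')[110:240,155:310]; a=cv2.resize(a,None,fx=5,fy=5,interpolation=cv2.INTER_CUBIC)
for i in range(0,155,20): cv2.putText(a,str(155+i),(i*5,10),0,0.4,(0,0,255),1); cv2.line(a,(i*5,12),(i*5,18),(0,0,255),1)
for i in range(0,130,20): cv2.putText(a,str(110+i),(0,i*5+4),0,0.4,(0,0,255),1)
cv2.imwrite('pics/w1c.png',a)
E
```

```text
(no output)
```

View pics/w1c.png

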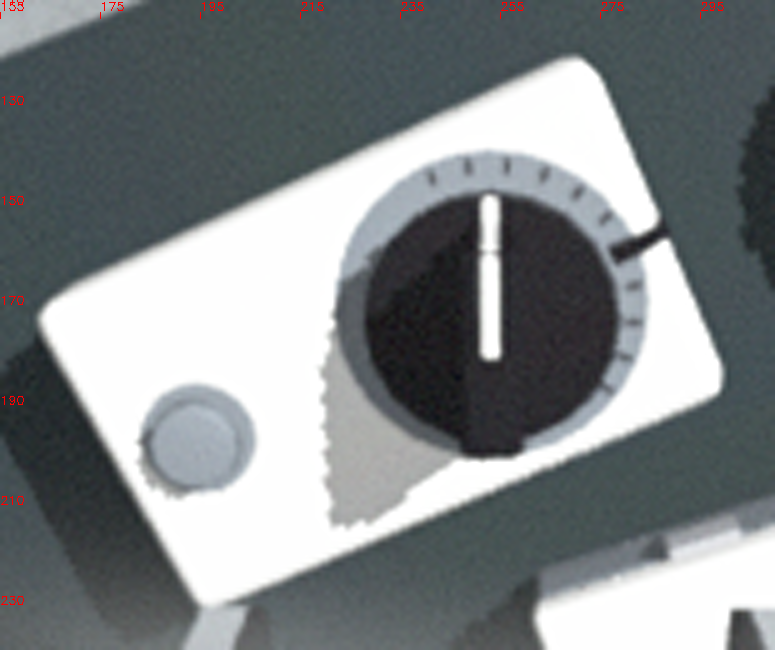

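```bash
python3 - <<'E'
from h import *
o,p,R=pose(); c=ctrl.get_calibration('wrist')
A=bp(c,[[253.6,170.8]],0.051); print('axis disc',A)
for h in (.012,.0165,.021): print('skirt',h,bp(c,[[253.1,173.2]],0.051+h))
for w in (.026,.03): pass
K=bp(c,[[194,199.4]],0.060); print('key',K, np.linalg.norm((K-A)[0,:2]))
# case corners
b=np.array([[155+40/5,110+318/5],[155+588/5,110+55/5],[155+725/5,110+395/5],[155+205/5,110+610/5]])
X=bp(c,b,0.051);print(X.round(4),X.mean(0)); e=X[1]-X[0]; f=X[2]-X[3];print(np.arctan2(-e[0],e[1]),np.arctan2(-f[0],f[1]))
# long mark outer end
L=bp(c,[[155+665/5,110+228/5],[155+615/5,110+257/5]],0.051); print(L, np.linalg.norm(L-A,axis=1), np.arctan2(-(L-A)[:,0],(L-A)[:,1]))
# top camera disc
ct=ctrl.get_calibration('top'); print('top disc px of A',pj(ct,A), 'key', pj(ct,K))
t=cv2.imread('pics/top0.png')
print('top-cam disc (318,137)/5', bp(ct,[[190+318/5,160+137/5]],.051), 'key',bp(ct,[[190+455/5,160+130/5]],.06))
print('tool yaw',np.arctan2(R[1,0],R[0,0]))
E
```

```text
axis disc [[ 0.46923474 -0.05435561  0.051     ]]
skirt 0.012 [[ 0.4690856  -0.05490958  0.063     ]]
skirt 0.0165 [[ 0.46807858 -0.05448729  0.0675    ]]
skirt 0.021 [[ 0.46707157 -0.054065    0.072     ]]
key [[ 0.47315444 -0.13399543  0.06      ]] 0.07973621420290768
[[ 0.4313 -0.1575  0.051 ]
 [ 0.4232 -0.0123  0.051 ]
 [ 0.512  -0.0099  0.051 ]
 [ 0.5166 -0.1542  0.051 ]] [ 0.47079683 -0.08345857  0.051     ]
0.05560989141169892 0.03193583563122332
[[ 0.46739615 -0.00947186  0.051     ]
 [ 0.46949229 -0.02295185  0.051     ]] [0.04492139 0.03140482] [ 0.04094057 -0.00820103]
top disc px of A [[252.66768636 187.26888233]] key [[279.9121217  185.63056861]]
top-cam disc (318,137)/5 [[ 0.46883399 -0.05709265  0.051     ]] key [[ 0.47206192 -0.13714362  0.06      ]]
tool yaw 1.1869291711140446
```

The wrist crop shows the disc centre at (253.6,170.8), the pointer line vertical at column 253 so the bar is already square to the jaws, the key at (194,199), and the long mark at (283,158). The bar stands at about 0.43 rad, so 1.14 rad remain. Descending around the bar.

>>> apply_moves(plan="-0.028 0.5 0.014 0 0 0 0.6;0 0.7 0 0 0 0 0.6;0 0.7 0 0 0 0 0.6;0 0.7 0 0 0 0 0.6;0 0.43 0 0 0 0 0.6")

```text
time_s: 5.05
eef_pos: [0.4677, -0.054, 0.0883]
eef_rot: [0.587, -0.585, -0.395, 0.396]
wrist_force: [-0.5, 0.6, 0.5]
opening: 0.602
```

```bash
python3 - <<'E'
from h import *
o,p,R=pose(); print(p,o['opening'],o['wrist_force'])
for n in ['wrist','side']:
    im=ctrl.camera(n); cv2.imwrite(f'pics/{n}2.png',im[:,:,::-1])
a=cv2.imread('pics/side2.png')[120:260,200:340]; cv2.imwrite('pics/side2c.png',cv2.resize(a,None,fx=4,fy=4,interpolation=cv2.INTER_CUBIC))
E
```

```text
[ 0.46774842 -0.05403816  0.08833205] 0.6022793816403373 [-0.49837707  0.60070103  0.50084352]
```

View pics/wrist2.png

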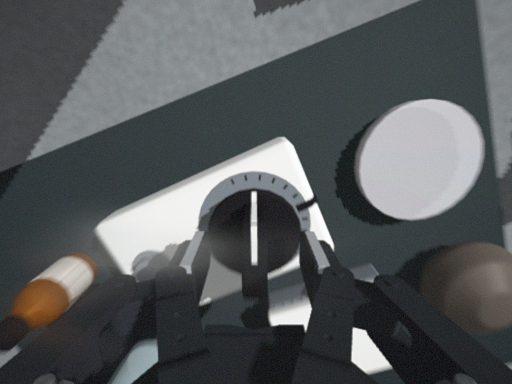

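View pics/side2c.png

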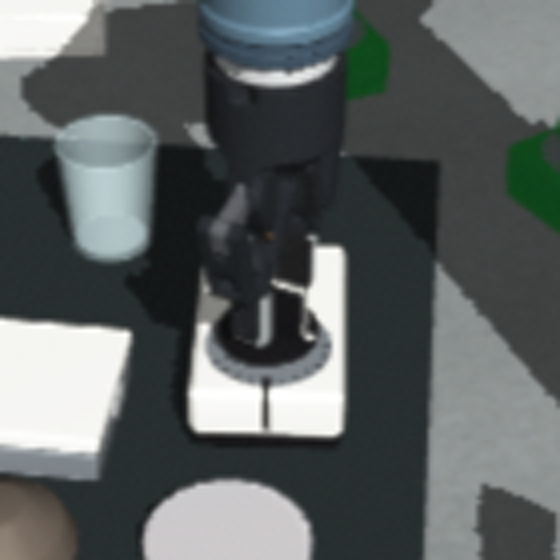

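>>> apply_moves(plan="0 0 0 0 0 0 0.35;0 0 0 0 0 0 0.35;0 0 0 0 0 0 0.35;0 0 0 0 0 0 0.35;0 0 0 0 0 0 0.35")

```text
time_s: 5.65
eef_pos: [0.4696, -0.0547, 0.0915]
eef_rot: [-0.586, 0.586, 0.396, -0.395]
wrist_force: [-0.9, -0.2, 0.1]
opening: 0.35
```

```bash
python3 - <<'E'
from h import *
o,p,R=pose(); print(p,o['opening'],o['wrist_force'],np.arctan2(R[1,0],R[0,0]))
im=ctrl.camera('wrist'); cv2.imwrite('pics/wrist3.png',im[:,:,::-1])
cv2.imwrite('pics/wrist3c.png',cv2.resize(im[130:330,130:390,::-1],None,fx=3,fy=3,interpolation=cv2.INTER_CUBIC))
E
```

```text
[ 0.46960131 -0.05469115  0.09151472] 0.3503298942902144 [-0.86663822 -0.24378793  0.07413853] 1.188001257874868
```

View pics/wrist3c.png

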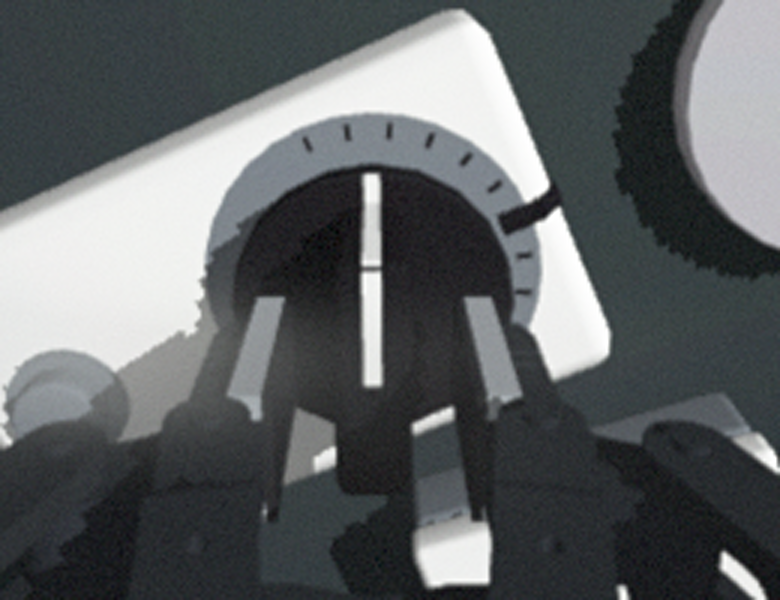

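The bar (column 371) sits midway between the pads (283 and 465). Closing.

>>> apply_moves(plan="0 0 0 0 0 0 0.2;0 0 0 0 0 0 0.15;0 0 0 0 0 0 0;0 0 0 0 0 0 0;0 0 0 0 0 0 0")

```text
time_s: 6.2
eef_pos: [0.4692, -0.0546, 0.0908]
eef_rot: [-0.586, 0.586, 0.396, -0.396]
wrist_force: [-1.0, -0.1, 1.0]
opening: 0.146
```

```bash
python3 - <<'E'
from h import *
o,p,R=pose(); print(p,o['opening'],o['wrist_force'],o['torque'],np.arctan2(R[1,0],R[0,0]))
E
```

```text
[ 0.46920961 -0.05460659  0.09082302] 0.1464260491169887 [-0.95016262 -0.11875059  0.98604833] [-0.03775745 -0.01483363  0.07451436] 1.1879643075986803
```

>>> apply_moves(plan="0 0.004 0 0 0 0 0;0 0.004 0 0 0 0 0;0 0.004 0 0 0 0 0;0 0.004 0 0 0 0 0;0 0 0 0 0 0 0")

```text
time_s: 6.7
eef_pos: [0.4692, -0.0546, 0.09]
eef_rot: [-0.586, 0.586, 0.396, -0.396]
wrist_force: [-0.0, -0.6, 0.6]
opening: 0.144
```

>>> apply_moves(plan="0 0.004 0 0 0 0 0;0 0.004 0 0 0 0 0;0 0.004 0 0 0 0 0;0 0 0 0 0 0 0;0 0 0 0 0 0 0")

```text
time_s: 7.2
eef_pos: [0.4692, -0.0546, 0.0894]
eef_rot: [-0.586, 0.586, 0.396, -0.396]
wrist_force: [0.2, -1.4, 1.2]
opening: 0.148
```

>>> apply_moves(plan="0 0.004 0 0 0 0 0;0 0.004 0 0 0 0 0;0 0.004 0 0 0 0 0;0 0.004 0 0 0 0 0;0 0 0 0 0 0 0")

```text
time_s: 7.7
eef_pos: [0.4692, -0.0546, 0.0886]
eef_rot: [-0.586, 0.586, 0.396, -0.396]
wrist_force: [-0.0, -0.8, 1.0]
opening: 0.144
```

>>> apply_moves(plan="0 0.004 0 0 0 0 0;0 0.004 0 0 0 0 0;0 0.004 0 0 0 0 0;0 0.004 0 0 0 0 0;0 0 0 0 0 0 0")

```text
time_s: 8.2
eef_pos: [0.4692, -0.0545, 0.0878]
eef_rot: [-0.586, 0.586, 0.396, -0.396]
wrist_force: [0.6, -1.2, 0.8]
opening: 0.149
```

>>> apply_moves(plan="0 0.004 0 0 0 0 0;0 0.004 0 0 0 0 0;0 0.004 0 0 0 0 0;0 0.004 0 0 0 0 0;0 0.004 0 0 0 0 0")

```text
time_s: 8.7
eef_pos: [0.4692, -0.0546, 0.0871]
eef_rot: [-0.586, 0.586, 0.396, -0.396]
wrist_force: [-1.7, -1.2, 6.9]
opening: 0.142
```

>>> apply_moves(plan="0 0.004 0 0 0 0 0;0 0 0 0 0 0 0;0 0 0 0 0 0 0;0 0 0 0 0 0 0;0 0 0 0 0 0 0")

```text
time_s: 9.2
eef_pos: [0.4693, -0.0546, 0.0871]
eef_rot: [-0.586, 0.586, 0.396, -0.396]
wrist_force: [-1.6, -0.0, 7.0]
opening: 0.149
```

>>> apply_moves(plan="0 0.005 0 0 0 0 0;0 0.005 0 0 0 0 0;0 0 0 0 0 0 0;0 0 0 0 0 0 0;0 0 0 0 0 0 0")

```text
time_s: 9.7
eef_pos: [0.4693, -0.0546, 0.0868]
eef_rot: [-0.586, 0.586, 0.396, -0.396]
wrist_force: [-2.9, -1.8, 9.0]
opening: 0.149
```

>>> apply_moves(plan="0 0.005 0 0 0 0 0;0 0.005 0 0 0 0 0;0 0 0 0 0 0 0;0 0 0 0 0 0 0;0 0 0 0 0 0 0")

```text
time_s: 10.2
eef_pos: [0.4694, -0.0546, 0.0866]
eef_rot: [-0.586, 0.586, 0.396, -0.396]
wrist_force: [-3.8, -0.6, 12.4]
opening: 0.144
```

>>> apply_moves(plan="0 0.005 0 0 0 0 0;0 0.005 0 0 0 0 0;0 0 0 0 0 0 0;0 0 0 0 0 0 0;0 0 0 0 0 0 0")

```text
time_s: 10.7
eef_pos: [0.4694, -0.0546, 0.0864]
eef_rot: [-0.586, 0.586, 0.396, -0.396]
wrist_force: [-5.4, -0.0, 15.7]
opening: 0.148
```

>>> apply_moves(plan="-0.004 0 0.009 0 0 0 0;0 0.003 0 0 0 0 0;0 0 0 0 0 0 0;0 0 0 0 0 0 0;0 0 0 0 0 0 0")

```text
time_s: 11.2
eef_pos: [0.4694, -0.0546, 0.0864]
eef_rot: [-0.586, 0.586, 0.396, -0.396]
wrist_force: [-4.1, 1.0, 14.6]
opening: 0.144
```

```bash
python3 - <<'E'
from h import *
o,p,R=pose(); print(p,o['opening'],o['wrist_force'],o['torque'],np.arctan2(R[1,0],R[0,0]),R[:,1])
E
```

```text
[ 0.46936024 -0.05462157  0.08639066] 0.14391814622004886 [-4.11457802  0.99457867 14.63120365] [0.08428085 0.67168871 0.0363394 ] 1.1881561367731812 [ 1.18930885e-03 -2.50412662e-04 -9.99999261e-01]
```

>>> apply_moves(plan="-0.004 0.003 0.009 0 0 0 0;0 0.003 0 0 0.2 0 0;0 0 0 0 0.3 0 0;0 0 0 0 0.3 0 0;0 0 0 0 0.2 0 0")

```text
time_s: 11.7
eef_pos: [0.4693, -0.0546, 0.0863]
eef_rot: [-0.608, 0.609, 0.36, -0.359]
wrist_force: [-2.2, 0.6, 15.6]
opening: 0.147
```

```bash
cat > look.py <<'E'
from h import *
import sys
o,p,R=pose(); print(p.round(4),o['opening'],o['wrist_force'].round(1),o['torque'].round(2),'yaw',np.arctan2(R[1,0],R[0,0]).round(3))
n=sys.argv[1]
im=ctrl.camera('top')[:,:,::-1]; cv2.imwrite(f'pics/t{n}.png',cv2.resize(im[150:220,180:330],None,fx=5,fy=5,interpolation=cv2.INTER_CUBIC))
im=ctrl.camera('wrist')[:,:,::-1]; cv2.imwrite(f'pics/w{n}.png',im)
E
python3 look.py 4
```

```text
[ 0.4693 -0.0546  0.0863] 0.14712957570154983 [-2.2  0.6 15.6] [0.2  0.54 0.34] yaw 1.067
```

View pics/w4.png

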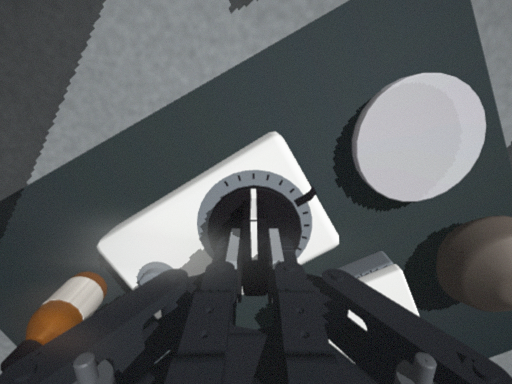

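The case stays square to the mat while the pointer moves towards the mark at (308,197). Continuing.

>>> apply_moves(plan="0 0 0 0 0.4 0 0;0 0 0 0 0.4 0 0;0 0 0 0 0.4 0 0;0 0 0 0 0.4 0 0;0 0 0 0 0.4 0 0")

```text
time_s: 12.3
eef_pos: [0.4694, -0.0545, 0.0863]
eef_rot: [-0.647, 0.648, 0.285, -0.283]
wrist_force: [-1.6, 1.7, 15.6]
opening: 0.147
```

```bash
python3 look.py 5
```

```text
[ 0.4694 -0.0545  0.0863] 0.1467046780363926 [-1.6  1.7 15.6] [0.27 0.44 0.36] yaw 0.827
```

View pics/w5.png

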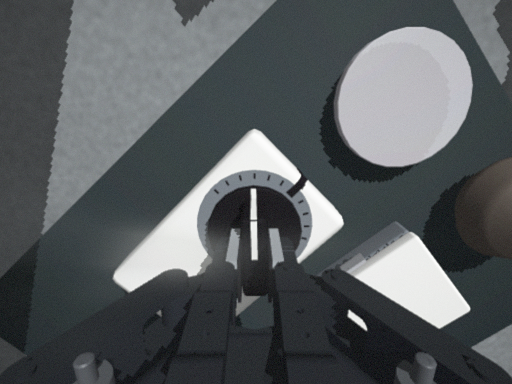

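Still good. The mark is now at (298,184), so about 0.78 rad remain.

>>> apply_moves(plan="0 0 0 0 0.4 0 0;0 0 0 0 0.4 0 0;0 0 0 0 0.4 0 0;0 0 0 0 0.4 0 0;0 0 0 0 0.4 0 0")

```text
time_s: 12.9
eef_pos: [0.4694, -0.0545, 0.0864]
eef_rot: [-0.677, 0.677, 0.205, -0.204]
wrist_force: [-2.1, 2.5, 15.7]
opening: 0.146
```

>>> apply_moves(plan="0 0 0 0 0.4 0 0;0 0 0 0 0.4 0 0;0 0 0 0 0.4 0 0;0 0 0 0 0.4 0 0;0 0 0 0 0.2 0 0")

```text
time_s: 13.4
eef_pos: [0.4695, -0.0545, 0.0864]
eef_rot: [-0.695, 0.695, 0.131, -0.129]
wrist_force: [-2.2, 2.2, 14.9]
opening: 0.153
```

```bash
python3 look.py 6
```

```text
[ 0.4695 -0.0545  0.0864] 0.15328729760656928 [-2.2  2.2 14.9] [0.33 0.4  0.36] yaw 0.371
```

View pics/w6.png

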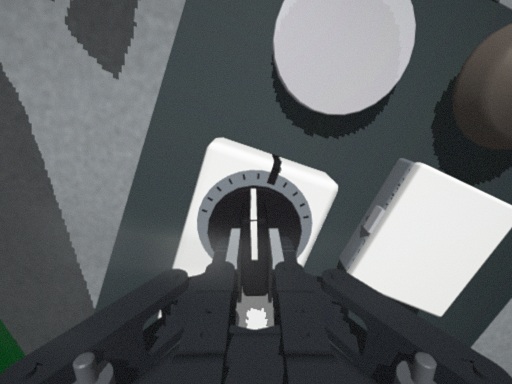

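>>> apply_moves(plan="0 0 0 0 0.4 0 0;0 0 0 0 0.4 0 0;0 0 0 0 0.4 0 0;0 0 0 0 0.4 0 0;0 0 0 0 0.4 0 0")

```text
time_s: 14.0
eef_pos: [0.4696, -0.0544, 0.0864]
eef_rot: [-0.705, 0.706, 0.047, -0.045]
wrist_force: [-1.6, 2.6, 14.3]
opening: 0.151
```

>>> apply_moves(plan="0 0 0 0 0.4 0 0;0 0 0 0 0.3 0 0;0 0 0 0 0 0 0;0 0 0 0 0 0 0;0 0 0 0 0 0 0")

```text
time_s: 14.5
eef_pos: [0.4696, -0.0544, 0.0864]
eef_rot: [-0.707, 0.707, 0.018, -0.016]
wrist_force: [-1.5, 3.0, 15.4]
opening: 0.146
```

```bash
python3 look.py 7; python3 -c "
import cv2;a=cv2.imread('pics/w7.png')[120:300,150:360];cv2.imwrite('pics/w7c.png',cv2.resize(a,None,fx=3.3,fy=3.3,interpolation=cv2.INTER_CUBIC))"
```

```text
[ 0.4696 -0.0544  0.0864] 0.14563054890652027 [-1.5  3.  15.4] [0.39 0.27 0.26] yaw 0.048
```

View pics/w7c.png

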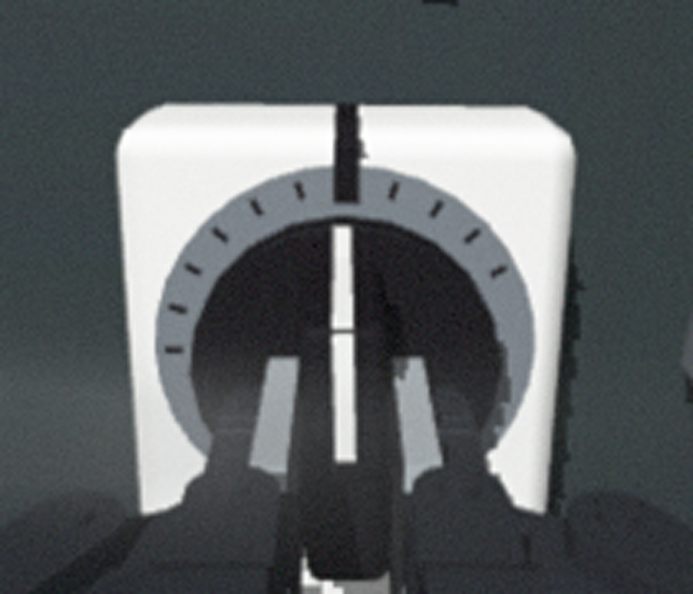

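View pics/t7.png

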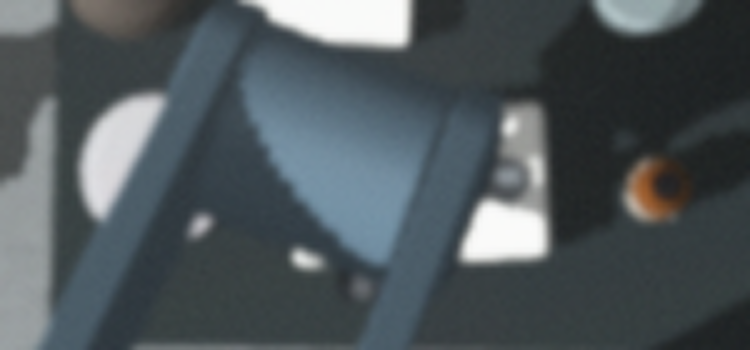

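The pointer (column 342) stands at the long mark (column 345). Easing off slightly, then opening.

>>> apply_moves(plan="0 -0.01 0 0 0 0 0;0 -0.01 0 0 0 0 0.15;0 0 0 0 0 0 0.3;0 0 0 0 0 0 0.5;0 0 0 0 0 0 0.5")

```text
time_s: 15.1
eef_pos: [0.4675, -0.0543, 0.0851]
eef_rot: [0.707, -0.707, -0.016, 0.017]
wrist_force: [-0.6, -1.0, -0.0]
opening: 0.502
```

>>> apply_moves(plan="0 0 0 0 0 0 0.5;0 -0.1 0 0 0 0 0.5;0 -0.3 0 0 0 0 0.5;0 -0.6 0 0 0 0 0.5;0 -0.6 0 0 0 0 0.5")

```text
time_s: 15.6
eef_pos: [0.4676, -0.0544, 0.1663]
eef_rot: [0.707, -0.707, -0.016, 0.017]
wrist_force: [0.3, -0.1, -0.2]
opening: 0.496
```

>>> apply_moves(plan="0 -0.5 0 0 0 0 0.5;0 -0.5 0 0 0 0 0.5;0 -0.3 0 0 0 0 0.3;0 0 0 0 0 0 0;0 0 0 0 0 0 0")

```text
time_s: 16.1
eef_pos: [0.468, -0.0545, 0.2304]
eef_rot: [-0.707, 0.707, 0.017, -0.017]
wrist_force: [0.1, 0.3, -0.0]
opening: 0.009
```

```bash
python3 look.py 8; python3 - <<'E'
from h import *
a=cv2.imread('pics/w8.png'); print(ctrl.get_calibration('wrist'))
for t in ['key_top','long_mark']: print(t,[(r['score'],np.round(r['point'],4)) for r in ctrl.recognise('wrist',t)])
E
```

```text
[ 0.468  -0.0545  0.2304] 0.008814452531692246 [ 0.1  0.3 -0. ] [-0.02  0.   -0.01] yaw 0.048
{'intrinsics': array([[273.19273358,   0.        , 254.2553828 ],
       [  0.        , 273.19273358, 190.7913403 ],
       [  0.        ,   0.        ,   1.        ]]), 'R': array([[ 0.99884148,  0.0481078 , -0.00115279],
       [ 0.04629827, -0.95418754,  0.2956055 ],
       [ 0.01312095, -0.29531641, -0.9553094 ]]), 't': array([-0.46373285, -0.10832212,  0.34467018])}
key_top []
long_mark [(0.66, array([ 0.4699, -0.0623,  0.0512])), (0.65, array([ 0.24  , -0.2237,  0.0504])), (0.49, array([ 0.4723, -0.0483,  0.0618]))]
```

View pics/w8.png

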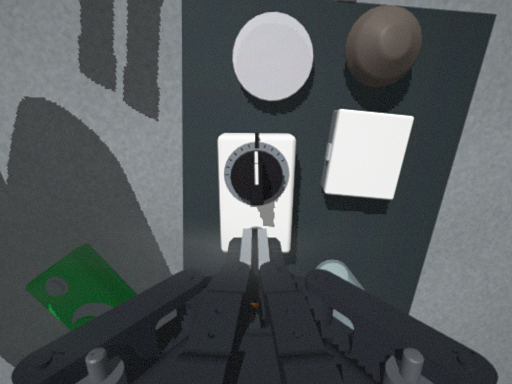

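>>> apply_moves(plan="0.019 0 -0.3 0 0 0 0;0 0 -0.5 0 0 0 0;0 0 -0.5 0 0 0 0;0 0 -0.3 0 0 0 0;0 0 0 0 0 0 0")

```text
time_s: 16.8
eef_pos: [0.4729, -0.1366, 0.2303]
eef_rot: [-0.707, 0.707, 0.016, -0.016]
wrist_force: [-0.2, -0.7, -0.1]
opening: -0.001
```

>>> apply_moves(plan="0 0.5 0 0 0 0 0;0 0.7 0 0 0 0 0;0 0.7 0 0 0 0 0;0 0.5 0 0 0 0 0;0 0.2 0 0 0 0 0")

```text
time_s: 17.3
eef_pos: [0.4711, -0.1329, 0.0978]
eef_rot: [0.708, -0.706, -0.015, 0.019]
wrist_force: [-0.3, 0.2, -0.3]
opening: 0.004
```

```bash
python3 look.py 9; python3 - <<'E'
from h import *
im=ctrl.camera('side')[:,:,::-1]; cv2.imwrite('pics/s9.png',cv2.resize(im[110:250,200:340],None,fx=4,fy=4,interpolation=cv2.INTER_CUBIC))
E
```

```text
[ 0.4711 -0.1329  0.0978] 0.0038086031174271065 [-0.3  0.2 -0.3] [ 0.04 -0.02  0.01] yaw 0.048
```

View pics/w9.png

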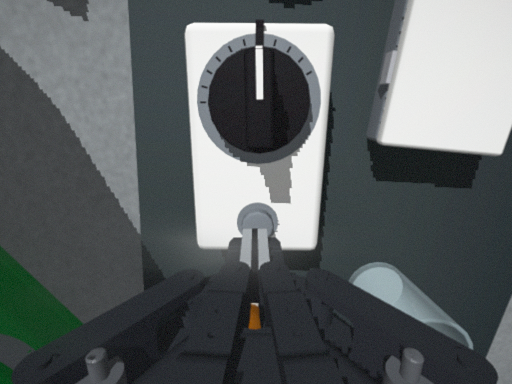

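View pics/s9.png

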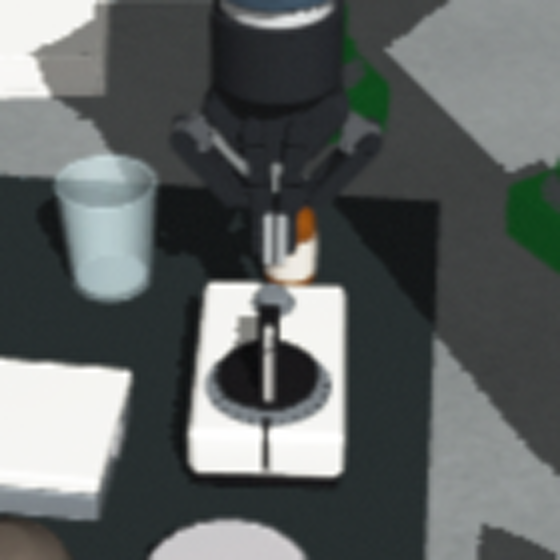

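```bash
python3 - <<'E'
from h import *
o,p,R=pose(); c=ctrl.get_calibration('wrist'); print(p,pj(c,[[.4728,-.1345,.06],[.4728,-.1345,.051],[.4728-.011,-.1345,.06],[.4728,-.1235,.06],p-[0,0,.011]]))
cv2.imwrite('pics/w9c.png',cv2.resize(cv2.imread('pics/w9.png')[190:290,200:320],None,fx=5,fy=5,interpolation=cv2.INTER_CUBIC))
E
```

```text
[ 0.47301045 -0.13414655  0.10078774] [[254.26653578 221.77946468]
 [254.26126592 216.69065164]
 [238.18274893 221.06288261]
 [255.06009348 206.70691253]
 [254.68058252 242.03106122]]
```

View pics/w9c.png

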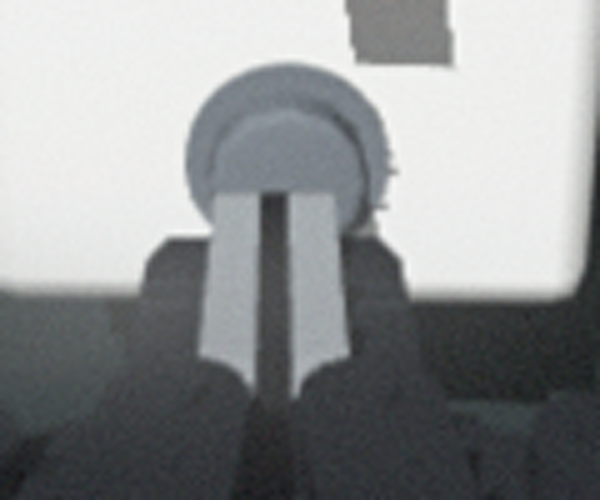

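>>> apply_moves(plan="0 0.2 0 0 0 0 0;0 0.2 0 0 0 0 0;0 0.1 0 0 0 0 0;0 0 0 0 0 0 0;0 0 0 0 0 0 0")

```text
time_s: 17.95
eef_pos: [0.473, -0.1344, 0.0757]
eef_rot: [0.707, -0.707, -0.017, 0.017]
wrist_force: [0.6, 0.3, -0.4]
opening: 0.001
```

>>> apply_moves(plan="0 0.02 0 0 0 0 0;0 0.02 0 0 0 0 0;0 0.02 0 0 0 0 0;0 0.02 0 0 0 0 0;0 0 0 0 0 0 0")

```text
time_s: 18.45
eef_pos: [0.4729, -0.1344, 0.0715]
eef_rot: [0.707, -0.707, -0.017, 0.017]
wrist_force: [-0.1, -0.6, -0.0]
opening: -0.002
```

Tips are at about the key top. Pressing in small steps.

>>> apply_moves(plan="0 0.01 0 0 0 0 0;0 0.01 0 0 0 0 0;0 0.01 0 0 0 0 0;0 0.01 0 0 0 0 0;0 0 0 0 0 0 0")

```text
time_s: 18.95
eef_pos: [0.473, -0.1344, 0.0697]
eef_rot: [-0.707, 0.707, 0.017, -0.017]
wrist_force: [-0.1, 0.2, 2.3]
opening: -0.0
```

>>> apply_moves(plan="0 0.01 0 0 0 0 0;0 0.01 0 0 0 0 0;0 0.01 0 0 0 0 0;0 0 0 0 0 0 0;0 0 0 0 0 0 0")

```text
time_s: 19.45
eef_pos: [0.473, -0.1344, 0.0682]
eef_rot: [-0.707, 0.707, 0.017, -0.017]
wrist_force: [-1.3, 0.4, 4.0]
opening: -0.001
```

>>> apply_moves(plan="0 0.01 0 0 0 0 0;0 0.01 0 0 0 0 0;0 0.01 0 0 0 0 0;0 0 0 0 0 0 0;0 0 0 0 0 0 0")

```text
time_s: 19.95
eef_pos: [0.473, -0.1345, 0.0667]
eef_rot: [-0.707, 0.707, 0.017, -0.017]
wrist_force: [-1.4, 0.7, 3.5]
opening: 0.002
```

>>> apply_moves(plan="0 0.01 0 0 0 0 0;0 0.01 0 0 0 0 0;0 0.01 0 0 0 0 0;0 0 0 0 0 0 0;0 0 0 0 0 0 0")

```text
time_s: 20.45
eef_pos: [0.4731, -0.1345, 0.0659]
eef_rot: [-0.707, 0.707, 0.017, -0.017]
wrist_force: [-3.5, 1.8, 11.4]
opening: 0.0
```

The force jumped to 11 N at about 5 mm of travel, so the key has bottomed. Releasing and retreating.

>>> apply_moves(plan="0 -0.05 0 0 0 0 0;0 -0.1 0 0 0 0 0;0 -0.2 0 0 0 0 0;0 -0.4 0 0 0 0 0;0 -0.6 0 0 0 0 0")

```text
time_s: 20.95
eef_pos: [0.4715, -0.1337, 0.132]
eef_rot: [0.708, -0.706, -0.016, 0.018]
wrist_force: [-0.6, 0.0, 0.2]
opening: 0.002
```

>>> apply_moves(plan="0 -0.6 0 0 0 0 0;0 -0.6 0 0 0 0 0;0 -0.4 -0.5 0 0 0 0;0 0 -0.5 0 0 0 0;0 0 -0.5 0 0 0 0")

```text
time_s: 21.45
eef_pos: [0.4769, -0.2102, 0.2142]
eef_rot: [-0.706, 0.707, 0.018, -0.017]
wrist_force: [-0.0, -0.1, -0.6]
opening: -0.002
```

>>> apply_moves(plan="0 0 -0.5 0 0 0 0;0 0 -0.5 0 0 0 0;0 0 -0.5 0 0 0 0;0 0 0 0 0 0 0;0 0 0 0 0 0 0")

```text
time_s: 21.95
eef_pos: [0.4798, -0.2842, 0.2125]
eef_rot: [0.707, -0.707, -0.016, 0.017]
wrist_force: [0.5, 0.1, -0.6]
opening: 0.001
```

```bash
python3 look.py 10; python3 - <<'E'
from h import *
a=cv2.imread('pics/w10.png'); 
im=ctrl.camera('side')[:,:,::-1]; cv2.imwrite('pics/s10.png',np.hstack([cv2.resize(im[110:270,170:340],(510,480),interpolation=cv2.INTER_CUBIC)]))
t=ctrl.camera('top'); g=t.min(2); m=np.zeros_like(g); m[165:210,230:297]=(g[165:210,230:297]>130)
n,l,s,_=cv2.connectedComponentsWithStats(m); k=1+s[1:,4].argmax()
r=cv2.minAreaRect(cv2.convexHull(np.argwhere(l==k)[:,::-1].astype(np.float32))); print(r)
E
```

```text
[ 0.4798 -0.2842  0.2125] 0.0008785586322295632 [ 0.5  0.1 -0.6] [-0.01 -0.02 -0.02] yaw 0.047
((262.8830261230469, 186.80941772460938), (31.491987228393555, 51.55998611450195), 87.51044464111328)
```

View pics/t10.png

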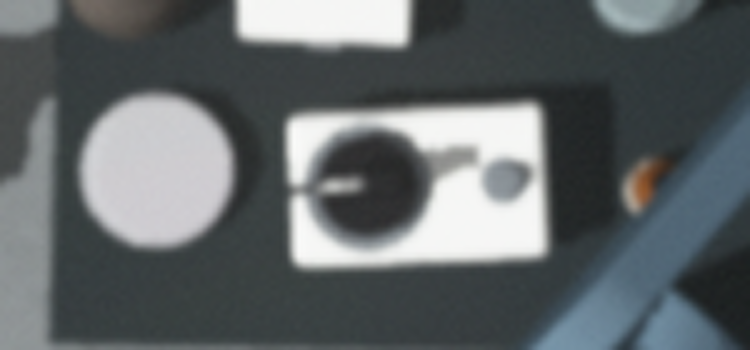

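View pics/w10.png

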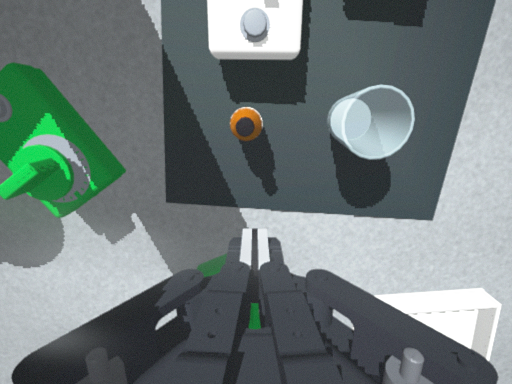

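View pics/s10.png

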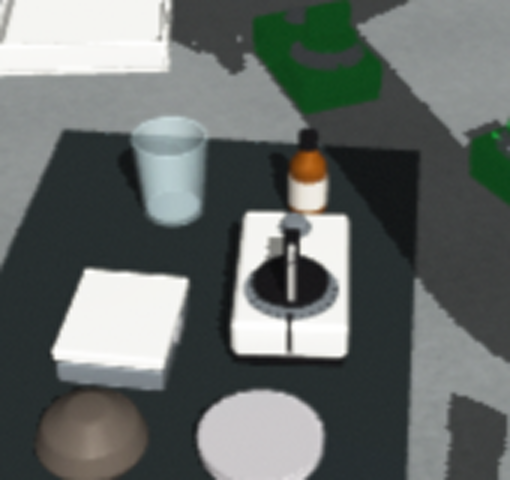

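```bash
python3 - <<'E'
from h import *
print(ctrl.hand_in())
E
```

```text
the job is handed in; nothing more can be done
None
```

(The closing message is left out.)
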